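# Eject a cast test bar from its mould and slide it on to the tray

## Robot

A 6-joint arm with a two-finger parallel gripper is mounted at the origin on a cart in front of the work surface, level with it; the furniture and walls round the work are solid. World frame = base frame: x ahead of the robot, y to its left, z up, the work surface at z = 0. Lengths are in m, angles in degrees, forces in N, time in s.
With the tool pointing down it reaches from about 0.4 to 0.825 m from the base axis. Payload 7 kg.
Tool frame: the origin (TCP) lies midway between the tips of the shut fingers; the grasp point (between the pads) lies 19 mm behind it; z points along the fingers, y is the line along which they close (so a half turn about z gives the same grasp; the last joint's range is limited). The gripper opens to 88 mm and grips with 3 to 60 N. Pads are 19 mm wide; open, the fingers measure 130 mm over their backs; the gripper's body (78 mm by 193 mm) begins 47 mm behind the grasp point.
Start: joints at [-50.586, 20.546, 0.682, 0, -70.136, -16.507], TCP at [0.263, -0.622, 0.227] pointing down, gripper open.
Joint ranges: [-176.03, 176.03], [-82.01, 121.73], [-58.28, 71.71], [-173.87, 95.51], [-174.79, -0.11], [-173.66, 173.66]. Speed limits (degrees/s): [136.94, 136.94, 172.46, 180, 180, 180].

## Interface

Orientations are given as [roll, pitch, yaw] about the fixed x, y, z axes, in that order (R = Rz(yaw) Ry(pitch) Rx(roll)).
In Python, from plant import telemetry, viewer, workorder gives the robot as it stands. The module is installed in compiled form; this text tells all that it offers.
- The arm moves only by the tool carry_out, never from a script. Its argument "rows" is a list of rows, each a list of 6 numbers: the shift along the tool's x, y, z in m, then the turn, a rotation vector about the tool's x, y, z in rad. In form: [[tx, ty, tz, ax, ay, az], ...]. A call has 1 to 8 rows; each row is the pose to reach, as a shift and turn from the pose commanded when the call began, along the tool's axes at that moment; what a row does not reach only later rows make up. A row lasts 1/8 s, in which the tool goes at most 62.5 mm and 10.7 degrees, less where a joint would pass 70% of its speed; a pose out of reach is approached as far as the arm can. A call with a gripper value outside its range is refused whole. "grip" is the gripper's target within -1 to 1 (fully open at 1, half-way at 0, shut at -1), set as the call begins (left out, the last holds). The fingers move at their own pace and stop on an object; the grip force is fixed at half the most. Time passes only in rows, so rows that repeat a pose let the fingers close. It gives the time, the measured TCP pose, the force, the opening and the grip force at its end, in the units of the state.
- telemetry.get_obs(): the state, without advancing time (a new reading comes with each control period).
- viewer.snapshot(name): name is "side" or "top"; returns the picture (400x640x3 uint8, red, green, blue); there is no depth.
- viewer.camera_info(name): a dict with "intrinsics" (3x3 intrinsics, pixels), "extrinsics" (4x4, takes a point from camera to world coordinates). Camera axes: x right, y down, z forward; pixel columns grow to the right and rows downward; lengths in m; the calibration is good to about 2 mm. A picture is of the moment at which its call begins. camera_info takes no time and is no camera call.
- workorder.close_job(): hands the job in; it is judged then, once.
The state is a dict: "clock": time; "joint_pos": joint angles; "qvel": joint speeds; "tau": joint torques, N m; "tool_pos": TCP position; "orientation": TCP orientation; "force": force on the tool from outside, world axes, zero at the start; "moment": the same for the moment, N m; "opening": finger opening in m; "gripper_force": force on a finger pad.
Only numpy, scipy, OpenCV 4.12 (cv2) and the standard library are available. Lean on these libraries where they do the work, as an engineer would, in place of code of your own. Each camera call takes 0.05 s, during which the arm holds its last target. There are 200 camera calls.

## Task

Take the finished amber test bar out of the casting mould: swing the green hold-down arm well clear of the bar, press the red ejector pedal all the way down so that the bar rises out of the cavity, then slide the bar sideways across the mould's top (do not carry it through the air) into the blue take-off tray, so that it ends lying flat and wholly on the tray floor, its length roughly parallel to the mould's. Leave the arm swung away and the pedal down, and do not disturb the vial, timer and petri dish standing around.

Things in the scene. Friction and masses are not known exactly. Their poses are not given: they have to be found in the camera images.
- mould: Fixed aluminium mould with pedal and blue tray, one unit. Origin on the bench under the cavity's centre; x along the bar's length (roughly away from the robot), +y to the pedal side, -y to the tray side, z up. The mould's flat top is 56 mm above the bench, x -65 to +89, y -40 to +40 mm.
- cavity (a point): Centre of the mouth of the cavity, level with the mould's top. The cavity is 114 mm along mould x, 44 mm across, 16 mm deep, narrowed to 24 mm across over the middle 42 mm. The bar lies flush in it with about 2 mm play, so it cannot be gripped until it is ejected.
- tray (a point): Centre of the tray floor (mould x 0, y -71 mm), 53 mm above the bench, so 3 mm lower than the mould's top, which it joins at mould y -40. Inside: mould x -66 to +66, y -40 to -102 mm. Rims 9 mm above its floor on the three outer sides, none on the mould's side.
- bar: Loose amber cast test bar, 110 x 40 x 16 mm, about 0.15 kg. Origin in the centre of its underside, x along its length. Its ends are 32 mm long and 40 mm wide, the waist between them 46 mm long and 22 mm wide: closed fingertips fit in the notch (9 mm deep) of a long side. It starts flush in the cavity; fully ejected, its underside stands 1.5 mm above the mould's top.
- holddown (a joint): Green hold-down arm, 92 x 16 mm, lying level 3 to 9 mm above the mould's top on an upright pivot. 0 rad: along mould -x, over the bar; grows as it swings towards +y (the pedal side); 1.57 points along +y, stop at 1.9. Starts at 0 to 0.3; hinders the bar until past about 1.2. About 1 N at the knob moves it; it stays where left.
- hold_pivot (a point): Pivot of the hold-down arm at the level of the mould's top, at mould x +72, y 0 mm. Its boss, 18 mm across, rises 16 mm.
- hold_knob (a point): Centre of the top of the black upright knob on the hold-down arm, 82 mm from the pivot: 16 mm across, 20 mm high above the arm; its top is 29 mm above the mould's top.
- pedal (a joint): Ejector pedal on the mould's +y side, on a level axis along mould x at mould y +51, z 48 mm. 0 rad: raised by 0.24 rad (start); grows as it is pressed down; stop at 0.5. It lifts the plate under the bar by 17.5 mm in all (35 mm per rad). About 5 N on the pad moves it; it stays where left, no spring.
- pedal_pad (a point): Centre of the top of the pedal's red pad, 38 mm along mould x by 32 mm, 74 mm out from the pedal's axis. About 70 mm above the bench at the start, 34 mm when fully down.
- vial_2: White vial with blue cap, 28 mm across, 52 mm high, standing loose on the robot's side of the pedal. Bystander. Origin under its centre.
- timer: Small white lab timer, 62 x 68 x 20 mm, lying loose to the left of the pedal. Bystander. Origin under its centre.
- petri_a: Closed petri dish, 94 mm across, 15 mm high, lying loose to the right of the tray. Bystander. Origin under its centre.

How it is judged:
By the outcome, as a careful person would: the job done as asked, in the order asked, and still so for the second after the job is handed in, with the robot touching nothing.
It also fails if it takes over 48 s, if anything falls off the work surface, if the arm or the gripper's body presses on something with over 40 N, if the wrist force passes 120 N, or if a joint passes its speed limit or range.

## Working session

There is one attempt and no reset: what is moved stays moved. The work goes in short steps, Python scripts to look and compute and a tool call to move; the robot and the scene stay as the last step left them, time stands still between calls to the robot, and variables do not carry over. Pictures are saved under pics/ and viewed, at most 10 in all, crops included, and the job is handed in when it is done.

Besides the shell and the picture viewer there is one more tool, called after "Emit:" as name([rows], argument=value, ...), one row to a line, values as JSON. carry_out: Moves the arm, as the interface text tells. Its arguments: {"type":"object","properties":{"rows":{"type":"array"},"grip":{"type":"number"}},"required":["rows"]}

```bash
mkdir -p pics
python3 - <<'E'
from plant import telemetry, viewer
import cv2,numpy as np
for n in("side","top"):
    im=viewer.snapshot(n); cv2.imwrite(f"pics/{n}0.png",im[:,:,::-1]); i=viewer.camera_info(n)
    print(n,np.round(i["intrinsics"],1).tolist(),np.round(i["extrinsics"],3).tolist())
o=telemetry.get_obs();print(o)
E
```

```text
side [[442.2, 0.0, 325.7], [0.0, 442.2, 199.3], [0.0, 0.0, 1.0]] [[-0.889, -0.323, 0.325, 0.162], [-0.457, 0.592, -0.663, 0.652], [0.022, -0.738, -0.674, 0.738], [0.0, 0.0, 0.0, 1.0]]
top [[412.4, 0.0, 318.5], [0.0, 412.4, 199.6], [0.0, 0.0, 1.0]] [[-0.002, -0.994, 0.107, 0.368], [-1.0, -0.001, -0.024, 0.019], [0.024, -0.107, -0.994, 1.083], [0.0, 0.0, 0.0, 1.0]]
{'clock': 0.1, 'joint_pos': array([-5.05874456e+01,  2.05885754e+01,  6.41679255e-01, -1.72928070e-02,
       -7.01360074e+01, -1.65057572e+01]), 'qvel': array([-0.04809655, -0.10397338,  0.03792235,  0.02607867, -0.04957924,
       -0.03054978]), 'tau': array([-1.72937991e-03, -5.84159482e+01,  2.93752044e+01,  7.01564670e+00,
        1.02059939e-02, -4.63339745e-05]), 'tool_pos': array([ 0.262538  , -0.62140212,  0.2257239 ]), 'orientation': array([ 1.79915894e+02, -7.96858268e-03, -1.57099085e+02]), 'force': array([-0.03271855,  0.34367157,  0.36789367]), 'moment': array([ 0.02027408,  0.0154009 , -0.01637289]), 'gripper_force': 0.0, 'opening': 0.08778737768406956}
```

View pics/top0.png

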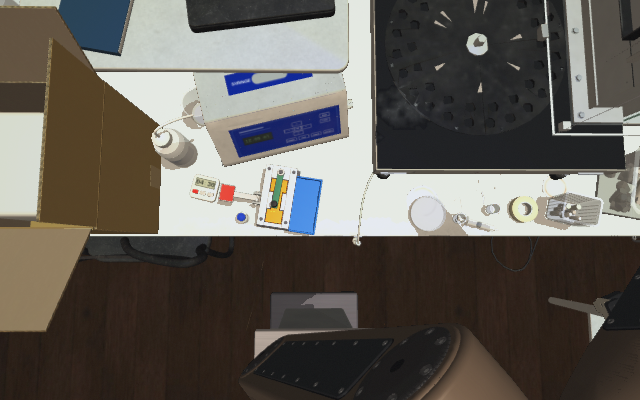

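View pics/side0.png

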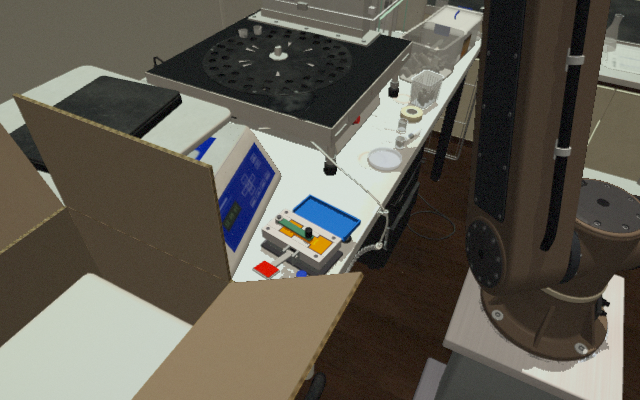

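The top view shows the mould at about (275,200), the tray at (306,206), the pedal pad at (228,193), the timer at (205,188), the vial at (241,218) and the petri dish at (428,213). In the side view the tray is at (325,218), the pad at (266,270) and the knob at (308,233). A blue-fronted instrument stands just beyond the mould.

```bash
cat > h.py <<'E'
from plant import telemetry, viewer
import cv2,numpy as np
from scipy.spatial.transform import Rotation as R
I={n:viewer.camera_info(n) for n in("side","top")}
ROI={"top":(160,220,245,330),"side":(185,255,285,365)}
def ray(n,p):
    K,E=np.array(I[n]["intrinsics"]),np.array(I[n]["extrinsics"])
    d=E[:3,:3]@np.linalg.solve(K,[p[0],p[1],1]);return E[:3,3],d/np.linalg.norm(d)
def plane(n,p,z):
    o,d=ray(n,p);return o+d*(z-o[2])/d[2]
def tri(ps,pt):
    (a,d),(b,e)=ray("side",ps),ray("top",pt)
    s=np.linalg.lstsq(np.c_[d,-e],b-a,rcond=None)[0];u,v=a+d*s[0],b+e*s[1]
    return (u+v)/2,np.linalg.norm(u-v)
def proj(n,P):
    K,E=np.array(I[n]["intrinsics"]),np.array(I[n]["extrinsics"])
    c=K@(E[:3,:3].T@(np.asarray(P)-E[:3,3]));return c[:2]/c[2]
H={"blue":((98,120,90),(115,255,255)),"red":((0,170,120),(8,255,255)),"amber":((14,150,120),(28,255,255)),"green":((55,90,30),(90,255,200))}
def mask(n,im,c):
    y0,y1,x0,x1=ROI[n]; h=cv2.cvtColor(im,cv2.COLOR_RGB2HSV);m=cv2.inRange(h,*H[c])
    r=np.zeros_like(m);r[y0:y1+40,x0-40:x1]=m[y0:y1+40,x0-40:x1]
    k,l,s,ce=cv2.connectedComponentsWithStats(r)
    return ((l>0)&(l==1+np.argmax(s[1:,4])) if c!="amber" else r>0).astype(np.uint8)
def cen(m):
    M=cv2.moments(m,True);return np.array([M["m10"],M["m01"]])/max(M["m00"],1)
def corners(m):
    c=max(cv2.findContours(m,0,2)[0],key=cv2.contourArea);h=cv2.convexHull(c)
    return cv2.approxPolyN(h,4,ensure_convex=True).reshape(-1,2)
E
python3 - <<'E'
from h import *
im={n:viewer.snapshot(n) for n in I}
np.set_printoptions(precision=4,suppress=True)
C={}
for c in H:
    m={n:mask(n,im[n],c) for n in I}; print(c,{n:(cen(m[n]),int(m[n].sum())) for n in I}, "tri",tri(cen(m["side"]),cen(m["top"])))
    if c in("blue","red"):
        for n in I: C[n]=corners(m[n])
        z=.06 if c=="blue" else .07
        P={n:np.array([plane(n,p,z) for p in C[n]]) for n in I}
        for a,p in zip(C["top"],P["top"]):
            j=np.argmin(np.linalg.norm(P["side"]-p,axis=1)); print(a,C["side"][j],tri(C["side"][j],a),p)
    if c=="green": 
        r=cv2.minAreaRect(cv2.findNonZero(m["top"]));print(r)
for n in I:
    y0,y1,x0,x1=ROI[n] ; a=im[n][y0-10:y1+30,x0-60:x1+10]
    cv2.imwrite(f"pics/c_{n}.png",cv2.resize(a,None,fx=5,fy=5,interpolation=2)[:600,:800,::-1]);print(n,x0-60,y0-10,a.shape)
E
```

```text
blue {'side': (array([326.5967, 216.7294]), 1349), 'top': (array([304.9788, 205.0582]), 1461)} tri (array([0.4645, 0.0279, 0.0532]), np.float64(0.0009439877855316574))
[322 179] [310 194] (array([ 0.5297, -0.0148,  0.059 ]), np.float64(0.0011185810204393017)) [ 0.5301 -0.0146  0.06  ]
[314 234] [362 220] (array([0.391 , 0.005 , 0.0582]), np.float64(0.003108442834408921)) [0.3925 0.0056 0.06  ]
[288 231] [343 241] (array([0.4016, 0.0709, 0.0482]), np.float64(0.0027797141639539624)) [0.3999 0.0698 0.06  ]
[296 175] [291 210] (array([0.5407, 0.0508, 0.058 ]), np.float64(0.000650758824540268)) [0.5401 0.0506 0.06  ]
red {'side': (array([265.89 , 268.445]), 209), 'top': (array([226.8242, 192.5769]), 182)} tri (array([0.4951, 0.2212, 0.0674]), np.float64(0.0013681706960136269))
[234 186] [264 260] (array([0.5114, 0.204 , 0.0652]), np.float64(0.0003269346854292312)) [0.5106 0.2031 0.07  ]
[232 201] [279 269] (array([0.4742, 0.2085, 0.0642]), np.float64(0.0006449793634639364)) [0.4733 0.2072 0.07  ]
[218 198] [268 277] (array([0.4795, 0.2405, 0.0732]), np.float64(0.0019884147082167795)) [0.4807 0.2416 0.07  ]
[222 185] [254 267] (array([0.5136, 0.2325, 0.0731]), np.float64(0.0022507366353416735)) [0.513  0.2326 0.07  ]
amber {'side': (array([309.8503, 239.3655]), 394), 'top': (array([275.9395, 204.5158]), 380)} tri (array([0.4664, 0.1009, 0.0489]), np.float64(0.0006792707489940652))
green {'side': (array([293.3439, 227.5478]), 157), 'top': (array([277.3493, 188.4384]), 146)} tri (array([0.5067, 0.0973, 0.0611]), np.float64(0.0018922647058639212))
((277.01922607421875, 189.40386962890625), (5.687368392944336, 28.63295555114746), 11.309932708740234)
side 225 175 (110, 150, 3)
top 185 150 (100, 155, 3)
```

View pics/c_top.png

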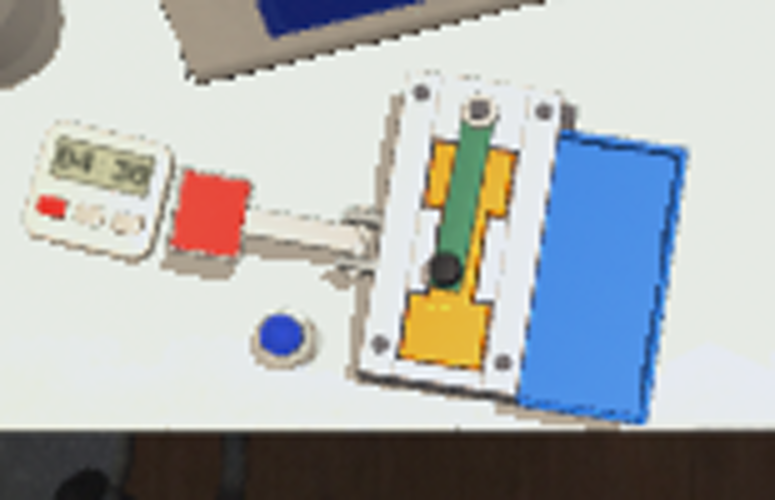

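View pics/c_side.png

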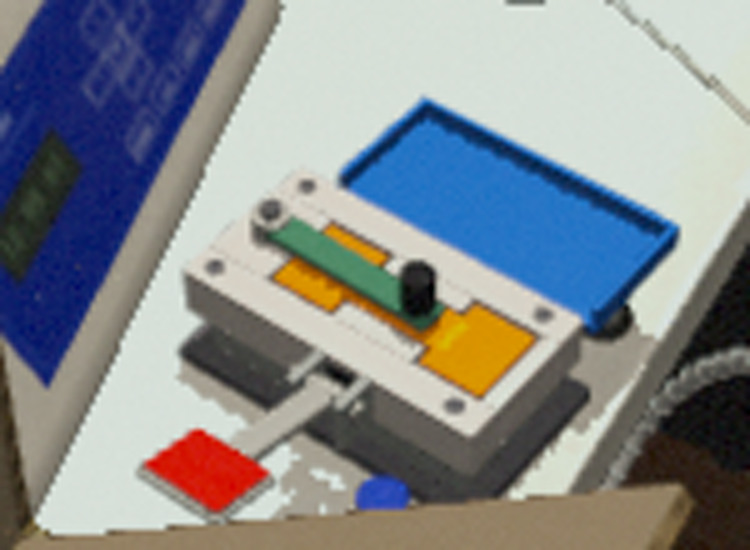

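The crops are clear. In the top crop the knob top is at about (443,262), the boss at (480,108), the bolts at (422,92), (544,111), (503,361) and (380,344), and the pad at (211,213). In the side crop the knob top is at (418,270), the boss at (270,210), and the bolts at (214,267), (307,186), (543,315) and (455,406).

Run:
```python
from h import *
np.set_printoptions(precision=4,suppress=True)
f=lambda n,p:(np.array(p)+.5)/5-.5+np.array({"top":[185,150],"side":[225,175]}[n])
pts={"knob":((418,270),(443,262)),"boss":((270,210),(480,108)),"b1":((214,267),(422,92)),"b2":((307,186),(544,111)),"b3":((543,315),(503,361)),"b4":((455,406),(380,344)),
"barNR":((540,343),(485,370)),"barNL":((486,400),(398,359)),"barFR":((390,260),(520,150)),"vial":((384,490),(281,335))}
P={k:tri(f("side",a),f("top",b)) for k,(a,b) in pts.items()}
for k,v in P.items(): print(k,v, plane("top",f("top",pts[k][1]),.056),plane("side",f("side",pts[k][0]),.056))
T=lambda p:plane("top",f("top",p),.056)[:2]
# bar outer corners in top view, z=.056
mdl=np.array([[55,20],[55,-20],[-55,-20],[-55,20],[72,0]])/1e3
for n,W in(("top",[T((437,140)),T((520,150)),T((485,370)),T((398,359)),plane("top",f("top",(480,108)),.072)[:2]]),
  ("side",[plane("side",f("side",q),.056)[:2] for q in((328,224),(390,260),(540,343),(486,400))]),):
    W=np.array(W)
    M=mdl[:len(W)] if n=="top" else mdl[[1,1,2,3]]
    if n=="side": continue
    a,b=M-M.mean(0),W-W.mean(0)
    th=np.arctan2((a[:,0]*b[:,1]-a[:,1]*b[:,0]).sum(),(a*b).sum())
    Rm=np.array([[np.cos(th),-np.sin(th)],[np.sin(th),np.cos(th)]]);t=W.mean(0)-Rm@M.mean(0)
    print(n,np.degrees(th),t,W-(M@Rm.T+t))
    Pt=Rm@[0,-.071]+t; print("tray",Pt,"pad",Rm@[0,.125]+t)
    for k,v in P.items(): print(k,"mould:",(v[0][:2]-t)@Rm*1e3,v[0][2]*1e3)
```

```text
knob (array([0.4687, 0.1046, 0.0839]), np.float64(0.0017439756667168565)) [0.4724 0.1074 0.056 ] [0.4809 0.081  0.056 ]
boss (array([0.5488, 0.089 , 0.0667]), np.float64(0.0007158086018616561)) [0.5503 0.0895 0.056 ] [0.5553 0.08   0.056 ]
b1 (array([0.559 , 0.1191, 0.0539]), np.float64(0.00045617331307575655)) [0.5584 0.1188 0.056 ] [0.5581 0.1207 0.056 ]
b2 (array([0.5496, 0.0576, 0.0541]), np.float64(0.0008264885392550042)) [0.5489 0.0573 0.056 ] [0.5489 0.0594 0.056 ]
b3 (array([0.4231, 0.0772, 0.054 ]), np.float64(0.0001835352600992971)) [0.4229 0.0771 0.056 ] [0.4224 0.0789 0.056 ]
b4 (array([0.4318, 0.1385, 0.0542]), np.float64(0.0007028288436065002)) [0.4314 0.1382 0.056 ] [0.4314 0.14   0.056 ]
barNR (array([0.4192, 0.0867, 0.0478]), np.float64(0.0008061033902725298)) [0.4184 0.086  0.056 ] [0.4165 0.0935 0.056 ]
barNL (array([0.4236, 0.1293, 0.0532]), np.float64(0.001092874499870077)) [0.4239 0.1292 0.056 ] [0.4219 0.1313 0.056 ]
barFR (array([0.5193, 0.0655, 0.0333]), np.float64(0.027842543793520875)) [0.529  0.0693 0.056 ] [0.4943 0.0815 0.056 ]
vial (array([0.4365, 0.188 , 0.0528]), np.float64(0.000899877644086755)) [0.4359 0.1873 0.056 ] [0.4356 0.1902 0.056 ]
top -8.6552213827952 [0.4763 0.099 ] [[ 0.0003  0.0005]
 [ 0.0013 -0.0016]
 [-0.0005 -0.0015]
 [-0.0011  0.0022]
 [ 0.      0.0003]]
tray [0.4656 0.0288] pad [0.4951 0.2225]
knob mould: [-8.3891  4.4753] 83.94446480251804
boss mould: [73.1251  1.019 ] 66.74893285346512
b1 mould: [78.737  32.3396] 53.928269829974894
b2 mould: [ 78.6876 -29.8803] 54.051853413586535
b3 mould: [-49.3778 -29.4701] 54.03296748775405
b4 mould: [-49.9726  32.435 ] 54.19556429227107
barNR mould: [-54.6321 -20.7279] 47.77058474135315
barNL mould: [-56.7454  22.055 ] 53.15184434277603
barFR mould: [ 47.5376 -26.6171] 33.3334071816046
vial mould: [-52.7894  82.0097] 52.833704381823665
```

```bash
cat >> h.py <<'E'
O=np.array([.4765,.1002]);TH=np.radians(-8.6)
RM=np.array([[np.cos(TH),-np.sin(TH)],[np.sin(TH),np.cos(TH)]])
def mw(x,y): return RM@[x/1e3,y/1e3]+O
def wm(p): return (np.asarray(p)[:2]-O)@RM*1e3
def rel(targets,start=None):
    """targets: mould x,y (mm), z (m), world yaw deg -> shift/turn from the present pose, tool axes"""
    o=telemetry.get_obs();A=R.from_euler("xyz",o["orientation"],degrees=True);p=o["tool_pos"]
    print("t",round(o["clock"],2),"mould",wm(p).round(1),"z",p[2].round(4),"rpy",o["orientation"].round(1),"F",o["force"].round(1),"open",o["opening"].round(4))
    for x,y,z,yaw in targets:
        w=np.r_[mw(x,y),z];s=A.inv().apply(w-p);r=(A.inv()*R.from_euler("xyz",[180,0,yaw],degrees=True)).as_rotvec()
        print((x,y,z,yaw),s.round(3).tolist(),r.round(3).tolist(),"dist",np.linalg.norm(s).round(3))
E
python3 - <<'E'
from h import *
np.set_printoptions(precision=3,suppress=True)
for z in(0,.1,.15): print(z,[plane("side",p,z)[:2] for p in((231,281),(280,178))],[plane("top",p,z)[:2] for p in((223,166),(294,150))])
rel([(-10,-38,.2,-170)])
E
```

```text
0 [array([0.574, 0.239]), array([ 0.66 , -0.091])] [array([0.574, 0.246]), array([0.618, 0.058])]
0.1 [array([0.518, 0.295]), array([0.592, 0.01 ])] [array([0.555, 0.225]), array([0.595, 0.055])]
0.15 [array([0.491, 0.323]), array([0.559, 0.06 ])] [array([0.545, 0.214]), array([0.583, 0.053])]Traceback (most recent call last):
  File "<stdin>", line 4, in <module>
  File "h.py", line 36, in rel
    print("t",round(o["clock"],2),"mould",wm(p).round(1),"z",p[2].round(4),"rpy",o["orientation"].round(1),"F",o["force"].round(1),"open",o["opening"].round(4))
                                                                                                                                          ^^^^^^^^^^^^^^^^^^
AttributeError: 'float' object has no attribute 'round'
```

```bash
sed -i 's/o\["opening"\].round(4)/round(o["opening"],4)/' h.py; python3 -c "
from h import *
rel([(-10,-38,.2,-170)])"
```

```text
t 0.2 mould [-103.6 -745.6] z 0.226 rpy [ 179.9   -0.  -157.1] F [ 0.3 -0.5 -0.8] open 0.0873
(-10, -38, 0.2, -170) [-0.45, 0.554, 0.026] [0.001, -0.0, 0.225] dist 0.714
```

Both views put the instrument's base edge at z = 0, so I have enough clearance. Moving above the tray side of the knob.

Emit:
carry_out([
  [-0.035,0.043,0.002,0,0,0.05],
  [-0.07,0.086,0.004,0,0,0.1],
  [-0.105,0.129,0.006,0,0,0.15],
  [-0.14,0.172,0.008,0,0,0.2],
  [-0.175,0.215,0.01,0,0,0.225],
  [-0.21,0.258,0.012,0,0,0.225],
  [-0.245,0.301,0.014,0,0,0.225],
  [-0.28,0.344,0.016,0,0,0.225],
], grip=-1)

```text
clock: 1.2
tool_pos: [0.3869, -0.1942, 0.2107]
orientation: [-180.0, 0.0, -170.0]
force: [1.8, 0.6, 0.6]
opening: 0.0136
gripper_force: 0.0
```

```bash
python3 -c "
from h import *
rel([(-10,-38,.2,-170),(-10,-38,.11,-170)])"
```

```text
t 1.2 mould [ -44.6 -304.5] z 0.2107 rpy [-180.    0. -170.] F [1.8 0.6 0.6] open 0.0136
(-10, -38, 0.2, -170) [-0.118, 0.242, 0.011] [-0.0, 0.001, 0.0] dist 0.269
(-10, -38, 0.11, -170) [-0.118, 0.242, 0.101] [-0.0, 0.001, 0.0] dist 0.287
```

Emit:
carry_out([
  [-0.022,0.046,0.005,0,0,0],
  [-0.044,0.091,0.015,0,0,0],
  [-0.067,0.137,0.03,0,0,0],
  [-0.089,0.182,0.05,0,0,0],
  [-0.11,0.225,0.075,0,0,0],
  [-0.118,0.242,0.101,0,0,0],
  [-0.118,0.242,0.101,0,0,0],
])

```text
clock: 2.08
tool_pos: [0.4598, 0.0635, 0.1078]
orientation: [-179.9, -0.2, -169.9]
force: [0.0, 0.4, 1.8]
opening: 0.0006
gripper_force: 0.0
```

```bash
python3 -c "
from h import *
rel([(-10,-38,.071,-170),(-10,-20,.071,-170),(-10,5,.071,-170),(-6,22,.071,-170),(2,39,.071,-170),(14,54,.071,-170),(26,66,.071,-170),(44,78,.071,-170)])
im=viewer.snapshot('side');cv2.imwrite('pics/s1.png',cv2.resize(im[150:290,220:400],None,fx=4,fy=4,interpolation=2)[:,:,::-1])"
```

```text
t 2.08 mould [-11.  -38.8] z 0.1078 rpy [-179.9   -0.2 -169.9] F [0.  0.4 1.8] open 0.0006
(-10, -38, 0.071, -170) [-0.001, 0.0, 0.037] [-0.001, -0.004, 0.002] dist 0.037
(-10, -20, 0.071, -170) [-0.007, 0.018, 0.037] [-0.001, -0.004, 0.002] dist 0.041
(-10, 5, 0.071, -170) [-0.015, 0.041, 0.037] [-0.001, -0.004, 0.002] dist 0.057
(-6, 22, 0.071, -170) [-0.024, 0.056, 0.037] [-0.001, -0.004, 0.002] dist 0.071
(2, 39, 0.071, -170) [-0.037, 0.07, 0.037] [-0.001, -0.004, 0.002] dist 0.087
(14, 54, 0.071, -170) [-0.054, 0.08, 0.037] [-0.001, -0.004, 0.002] dist 0.103
(26, 66, 0.071, -170) [-0.069, 0.087, 0.036] [-0.001, -0.004, 0.002] dist 0.117
(44, 78, 0.071, -170) [-0.09, 0.093, 0.036] [-0.001, -0.004, 0.002] dist 0.134
```

View pics/s1.png

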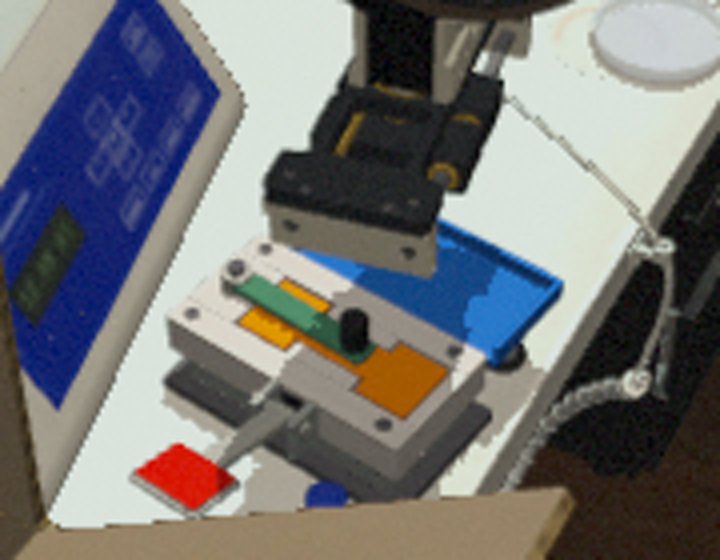

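```bash
python3 -c "
from h import *
o=telemetry.get_obs();A=R.from_euler('xyz',o['orientation'],degrees=True);p=o['tool_pos']
for d in ([0,0,0],[.03,0,0],[-.03,0,0],[0,.03,0],[0,-.03,0],[0,0,-.066],[.039,.0965,-.066],[-.039,.0965,-.066],[.039,-.0965,-.066],[-.039,-.0965,-.066]): print(d,((proj('side',p+A.apply(d))-[220,150])*4).round(), (proj('top',p+A.apply(d))).round())
im=viewer.snapshot('top');cv2.imwrite('pics/t1.png',cv2.resize(im[140:260,200:360],None,fx=5,fy=5,interpolation=2)[:,:,::-1])"
```

```text
[0, 0, 0] [404. 235.] [290. 205.]
[0.03, 0, 0] [460. 247.] [292. 217.]
[-0.03, 0, 0] [349. 222.] [288. 192.]
[0, 0.03, 0] [386. 274.] [278. 207.]
[0, -0.03, 0] [422. 197.] [303. 203.]
[0, 0, -0.066] [406. 137.] [289. 202.]
[0.039, 0.0965, -0.066] [424. 288.] [248. 227.]
[-0.039, 0.0965, -0.066] [261. 250.] [243. 192.]
[0.039, -0.0965, -0.066] [532.  39.] [335. 212.]
[-0.039, -0.0965, -0.066] [391.  11.] [328. 177.]
```

View pics/t1.png

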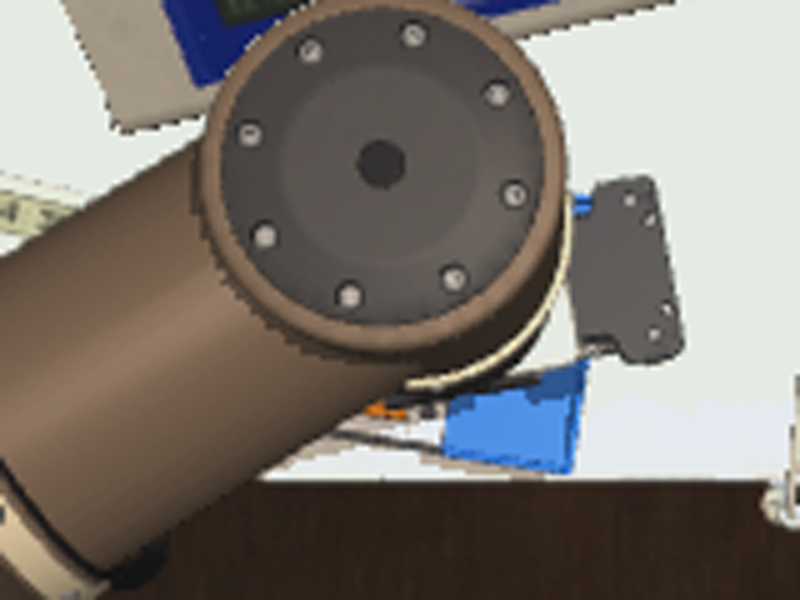

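The fingers are shut beside the knob. The block seen end-on in the side crop is the gripper body, as predicted, and in the top view the wrist hides the knob. Descending and pushing.

Emit:
carry_out([
  [-0.001,0,0.02,0,0,0],
  [-0.001,0,0.037,0,0,0],
  [-0.001,0,0.037,0,0,0],
  [-0.007,0.018,0.037,0,0,0],
  [-0.011,0.03,0.037,0,0,0],
  [-0.015,0.041,0.037,0,0,0],
  [-0.024,0.056,0.037,0,0,0],
  [-0.037,0.07,0.037,0,0,0],
])

```text
clock: 3.18
tool_pos: [0.4851, 0.1394, 0.0725]
orientation: [-180.0, -0.0, -170.0]
force: [-0.1, -0.8, -0.4]
opening: 0.0003
gripper_force: 0.5
```

```bash
python3 -c "
from h import *
rel([(2,39,.071,-170),(14,54,.071,-170),(26,66,.071,-170),(44,78,.071,-170)])
"
```

```text
t 3.17 mould [ 2.7 40. ] z 0.0725 rpy [-180.   -0. -170.] F [-0.1 -0.8 -0.4] open 0.0003
(2, 39, 0.071, -170) [0.001, -0.001, 0.001] [-0.0, -0.001, 0.001] dist 0.002
(14, 54, 0.071, -170) [-0.015, 0.01, 0.001] [-0.0, -0.001, 0.001] dist 0.018
(26, 66, 0.071, -170) [-0.03, 0.017, 0.001] [-0.0, -0.001, 0.001] dist 0.035
(44, 78, 0.071, -170) [-0.051, 0.023, 0.001] [-0.0, -0.001, 0.001] dist 0.056
```

Emit:
carry_out([
  [-0.008,0.005,0.001,0,0,0],
  [-0.015,0.01,0.001,0,0,0],
  [-0.023,0.014,0.001,0,0,0],
  [-0.03,0.017,0.001,0,0,0],
  [-0.037,0.019,0.001,0,0,0],
  [-0.044,0.021,0.001,0,0,0],
  [-0.051,0.023,0.001,0,0,0],
  [-0.051,0.023,0.001,0,0,0],
])

```text
clock: 4.18
tool_pos: [0.532, 0.1702, 0.0716]
orientation: [180.0, 0.0, -170.0]
force: [-0.3, -0.5, -0.3]
opening: 0.0005
gripper_force: 0.0
```

```bash
python3 -c "
from h import *
rel([(44,78,.071,-170),(25,80,.071,-170),(25,80,.13,-170),(0,126,.13,-170)])
im=viewer.snapshot('side');cv2.imwrite('pics/s2.png',cv2.resize(im[150:290,220:400],None,fx=4,fy=4,interpolation=2)[:,:,::-1])"
```

```text
t 4.17 mould [44.5 77.5] z 0.0716 rpy [ 180.    0. -170.] F [-0.3 -0.5 -0.3] open 0.0005
(44, 78, 0.071, -170) [0.0, 0.001, 0.001] [0.0, 0.001, 0.0] dist 0.001
(25, 80, 0.071, -170) [0.018, 0.009, 0.001] [0.0, 0.001, 0.0] dist 0.02
(25, 80, 0.13, -170) [0.018, 0.009, -0.058] [0.0, 0.001, 0.0] dist 0.062
(0, 126, 0.13, -170) [0.027, 0.06, -0.058] [0.0, 0.001, 0.0] dist 0.088
```

View pics/s2.png

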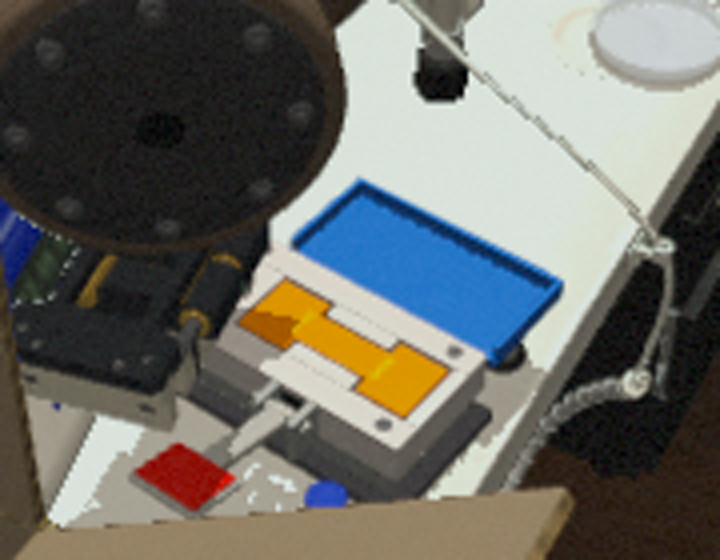

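The bar is now fully uncovered at (345,345) in the crop, and the hold-down is hidden behind the gripper. Backing off and going above the pedal pad.

Emit:
carry_out([
  [0.018,0.009,0,0,0,0],
  [0.018,0.009,-0.03,0,0,0],
  [0.018,0.009,-0.058,0,0,0],
  [0.022,0.03,-0.05,0,0,0],
  [0.027,0.056,-0.04,0,0,0],
  [0.027,0.056,-0.02,0,0,0],
  [0.027,0.056,-0.02,0,0,0],
])

```text
clock: 5.1
tool_pos: [0.4932, 0.2199, 0.0906]
orientation: [-179.9, -0.1, -169.9]
force: [0.9, 0.6, -0.6]
opening: 0.0009
gripper_force: 0.0
```

```bash
python3 -c "
from h import *
rel([(0,122,.07,-170),(0,122,.034,-170)])
im=viewer.snapshot('top');print(mask('top',im,'green').sum(),cen(mask('top',im,'green')),cen(mask('top',im,'amber')))
cv2.imwrite('pics/t2.png',cv2.resize(im[140:260,200:360],None,fx=5,fy=5,interpolation=2)[:,:,::-1])"
```

```text
t 5.1 mould [ -1.4 120.8] z 0.0906 rpy [-1.799e+02 -1.000e-01 -1.699e+02] F [ 0.9  0.6 -0.6] open 0.0009
(0, 122, 0.07, -170) [-0.002, 0.001, 0.021] [-0.001, -0.002, 0.001] dist 0.021
(0, 122, 0.034, -170) [-0.002, 0.001, 0.057] [-0.001, -0.002, 0.001] dist 0.057
94 [268.05319149 171.63829787] [276.06293706 200.70979021]
```

View pics/t2.png

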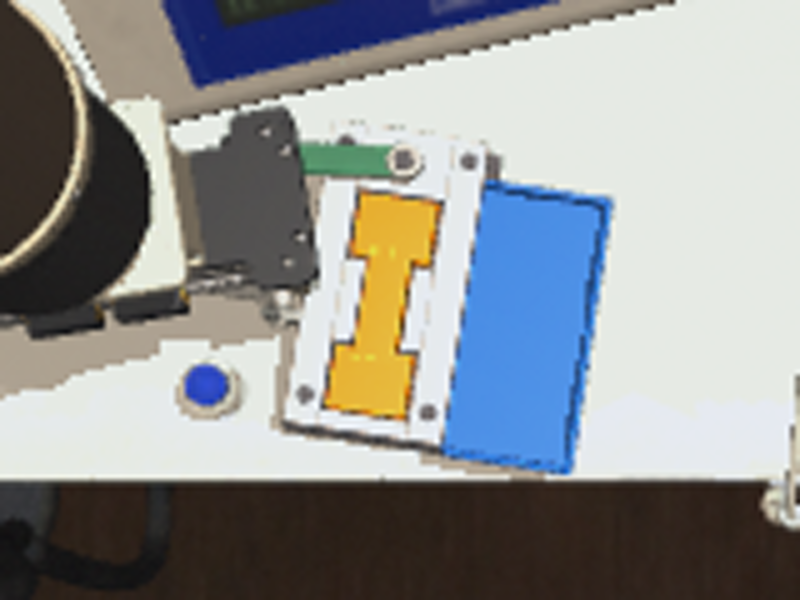

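The hold-down is swung to about 1.42 rad: its green stub runs left from the boss at (403,160), clear of the amber bar. The vial is untouched. Pressing the pedal.

Emit:
carry_out([
  [-0.002,0.001,0.012,0,0,0],
  [-0.002,0.001,0.02,0,0,0],
  [-0.002,0.001,0.027,0,0,0],
  [-0.002,0.001,0.034,0,0,0],
  [-0.002,0.001,0.041,0,0,0],
  [-0.002,0.001,0.047,0,0,0],
  [-0.002,0.001,0.052,0,0,0],
  [-0.002,0.001,0.052,0,0,0],
])

```text
clock: 6.15
tool_pos: [0.4978, 0.2224, 0.0398]
orientation: [179.9, 0.1, -170.0]
force: [1.2, 1.5, 1.9]
opening: 0.0007
gripper_force: 1.3
```

Emit:
carry_out([
  [0,0,0.003,0,0,0],
  [0,0,0.006,0,0,0],
  [0,0,0.008,0,0,0],
  [0,0,0.008,0,0,0],
])

```text
clock: 6.65
tool_pos: [0.4981, 0.222, 0.0359]
orientation: [180.0, 0.2, -169.9]
force: [-11.1, -2.4, 44.1]
opening: 0.0007
gripper_force: 21.6
```

The pedal is against its stop at 44 N. Lifting off and lining up behind the waist notch.

Emit:
carry_out([
  [0,0,-0.02,0,0,0],
  [0,0,-0.06,0,0,0],
  [0,0,-0.09,0,0,0.1],
  [0,0,-0.09,0,0,0.2],
  [0,0,-0.09,0,0,0.325],
  [0,0,-0.09,0,0,0.325],
])

```text
clock: 7.4
tool_pos: [0.4962, 0.221, 0.1211]
orientation: [-179.9, -0.1, 171.4]
force: [-0.8, -0.7, -0.1]
opening: 0.0005
gripper_force: 0.0
```

```bash
python3 -c "
from h import *
rel([(0,48,.11,171.4),(0,48,.063,171.4),(0,-39,.063,171.4)])
im={n:viewer.snapshot(n) for n in I}
for c in('amber','red'):
  m={n:mask(n,im[n],c) for n in I};print(c,[(cen(m[n]),m[n].sum()) for n in I],tri(cen(m['side']),cen(m['top'])))
a=im['side'][180:300,220:380];cv2.imwrite('pics/s3.png',cv2.resize(a,None,fx=5,fy=5,interpolation=2)[:,:,::-1])"
```

```text
t 7.4 mould [  1.4 122.4] z 0.1211 rpy [-1.799e+02 -1.000e-01  1.714e+02] F [-0.8 -0.7 -0.1] open 0.0005
(0, 48, 0.11, 171.4) [0.001, -0.074, 0.011] [-0.001, -0.001, 0.0] dist 0.075
(0, 48, 0.063, 171.4) [0.001, -0.074, 0.058] [-0.001, -0.001, 0.0] dist 0.094
(0, -39, 0.063, 171.4) [0.001, -0.161, 0.058] [-0.001, -0.001, 0.0] dist 0.171
amber [(array([307.48312611, 232.22912966]), np.uint64(563)), (array([275.43154246, 200.18370884]), np.uint64(577))] (array([0.4740368 , 0.10028725, 0.06668232]), np.float64(0.003751716088252082))Traceback (most recent call last):
  File "<string>", line 6, in <module>
    m={n:mask(n,im[n],c) for n in I};print(c,[(cen(m[n]),m[n].sum()) for n in I],tri(cen(m['side']),cen(m['top'])))
         ~~~~^^^^^^^^^^^
  File "h.py", line 23, in mask
    return ((l>0)&(l==1+np.argmax(s[1:,4])) if c!="amber" else r>0).astype(np.uint8)
                        ~~~~~~~~~^^^^^^^^^
    return _wrapfunc(a, 'argmax', axis=axis, out=out, **kwds)
    return bound(*args, **kwds)
ValueError: attempt to get argmax of an empty sequence
```

The bar centroid has risen about 18 mm, so it is ejected. Moving behind the notch and lowering.

Emit:
carry_out([
  [0.001,-0.04,0.005,0,0,0],
  [0.001,-0.074,0.011,0,0,0],
  [0.001,-0.074,0.035,0,0,0],
  [0.001,-0.074,0.058,0,0,0],
  [0.001,-0.074,0.058,0,0,0],
])

```text
clock: 8.12
tool_pos: [0.4835, 0.1476, 0.0621]
orientation: [-179.8, -0.2, 171.5]
force: [0.7, -0.0, 0.4]
opening: 0.0002
gripper_force: 0.0
```

```bash
python3 -c "
from h import *
rel([(0,10,.063,171.4),(0,-39,.063,171.4)])
im=viewer.snapshot('side')
a=im[180:300,220:380];cv2.imwrite('pics/s3.png',cv2.resize(a,None,fx=5,fy=5,interpolation=2)[:,:,::-1])"
```

```text
t 8.12 mould [-0.1 47.9] z 0.0621 rpy [-179.8   -0.2  171.5] F [ 0.7 -0.   0.4] open 0.0002
(0, 10, 0.063, 171.4) [-0.0, -0.038, -0.001] [-0.003, -0.003, 0.001] dist 0.038
(0, -39, 0.063, 171.4) [-0.0, -0.087, -0.001] [-0.003, -0.003, 0.001] dist 0.087
```

View pics/s3.png

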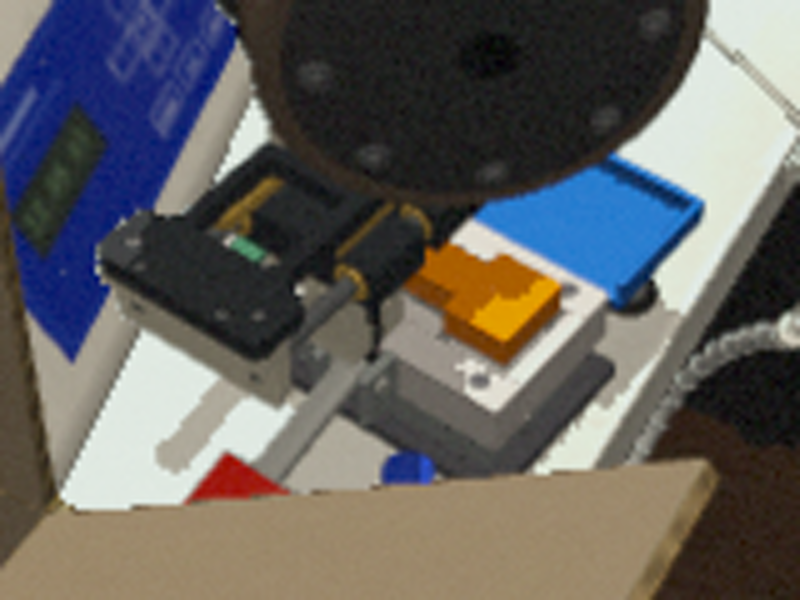

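The bar stands proud of the mould at crop (490,290) and the finger is behind the waist. Pushing steadily.

Emit:
carry_out([
  [0,-0.008,-0.001,0,0,0],
  [0,-0.016,-0.001,0,0,0],
  [0,-0.023,-0.001,0,0,0],
  [0,-0.03,-0.001,0,0,0],
  [0,-0.037,-0.001,0,0,0],
  [0,-0.044,-0.001,0,0,0],
  [0,-0.051,-0.001,0,0,0],
  [0,-0.058,-0.001,0,0,0],
])

```text
clock: 9.18
tool_pos: [0.476, 0.0907, 0.0645]
orientation: [-180.0, -0.0, 171.4]
force: [0.7, 1.7, 0.8]
opening: 0.0004
gripper_force: 0.3
```

```bash
cat > b.py <<'E'
from h import *
im={n:viewer.snapshot(n) for n in I}
for n in I:
    m=mask(n,im[n],'amber');c=cv2.findContours(m,0,2)[0];q=cv2.minAreaRect(np.vstack(c))
    P=np.array([wm(plane(n,p,.0695)) for p in cv2.boxPoints(q)]);print(n,m.sum(),'cen',wm(plane(n,cen(m),.0695)).round(1),'box',P.round(0).tolist())
E
python3 -c "
from h import *
rel([(0,-30,.061,171.4),(0,-39,.061,171.4)])
import b"
```

```text
t 9.18 mould [ 0.9 -9.4] z 0.0645 rpy [-180.    -0.   171.4] F [0.7 1.7 0.8] open 0.0004
(0, -30, 0.061, 171.4) [0.001, -0.021, 0.004] [-0.0, -0.0, -0.0] dist 0.021
(0, -39, 0.061, 171.4) [0.001, -0.03, 0.004] [-0.0, -0.0, -0.0] dist 0.03
side 341 cen [-30.  -34.1] box [[83.0, -33.0], [93.0, -88.0], [-56.0, -55.0], [-60.0, -5.0]]
top 152 cen [-41.6 -40.9] box [[-55.0, -21.0], [52.0, -22.0], [51.0, -59.0], [-56.0, -58.0]]
```

Emit:
carry_out([
  [0.001,-0.006,0.001,0,0,0],
  [0.001,-0.011,0.002,0,0,0],
  [0.001,-0.016,0.003,0,0,0],
  [0.001,-0.021,0.004,0,0,0],
  [0.001,-0.025,0.004,0,0,0],
  [0.001,-0.029,0.004,0,0,0],
  [0.001,-0.031,0.004,0,0,0],
  [0.001,-0.031,0.004,0,0,0],
])

```text
clock: 10.28
tool_pos: [0.4704, 0.0605, 0.0605]
orientation: [-180.0, -0.0, 171.4]
force: [-0.1, 0.3, 0.6]
opening: 0.0005
gripper_force: 0.0
```

```bash
python3 -c "
from h import *
rel([(0,-20,.061,171.4),(0,-20,.11,171.4)])
import b"
```

```text
t 10.28 mould [ -0.1 -40.2] z 0.0605 rpy [-180.    -0.   171.4] F [-0.1  0.3  0.6] open 0.0005
(0, -20, 0.061, 171.4) [-0.0, 0.02, -0.0] [-0.0, -0.0, -0.0] dist 0.02
(0, -20, 0.11, 171.4) [-0.0, 0.02, -0.049] [-0.0, -0.0, -0.0] dist 0.053
side 288 cen [-32.1 -66.3] box [[81.0, -70.0], [90.0, -121.0], [-58.0, -86.0], [-62.0, -40.0]]
top 141 cen [-45.1 -70.6] box [[-57.0, -51.0], [-32.0, -50.0], [-31.0, -88.0], [-56.0, -89.0]]
```

The bar sits at mould y -50 to -89, inside the tray. Retreating.

Emit:
carry_out([
  [0,0.01,0,0,0,0],
  [0,0.02,0,0,0,0],
  [0,0.02,-0.04,0,0,0],
  [0,0.02,-0.09,0,0,0],
  [0,0.02,-0.14,0,0,0],
  [0,-0.035,-0.15,0,0,0],
  [0,-0.09,-0.15,0,0,0],
  [0,-0.145,-0.15,0,0,0],
])

```text
clock: 11.38
tool_pos: [0.4487, -0.0832, 0.2111]
orientation: [180.0, 0.1, 171.5]
force: [1.6, -0.7, 0.3]
opening: 0.0004
gripper_force: 0.0
```

Emit:
carry_out([
  [0,-0.055,0,0,0,0],
  [0,-0.11,0,0,0,0],
  [0,-0.165,0,0,0,0],
  [0,-0.17,0,0,0,0],
])

```text
clock: 11.88
tool_pos: [0.4228, -0.253, 0.2103]
orientation: [-180.0, -0.0, 171.2]
force: [0.5, 0.9, 0.2]
opening: 0.0004
gripper_force: 0.0
```

```bash
python3 -c "
from h import *
rel([])
import b
from b import im
for c in('green','red'):
  m={n:mask(n,im[n],c) for n in I};p=tri(cen(m['side']),cen(m['top']));print(c,wm(p[0]).round(1),p[0][2].round(4),p[1].round(4))
a=cv2.resize(im['top'][155:240,185:335],None,fx=4,fy=4,interpolation=2);d=cv2.resize(im['side'][185:285,230:380],(600,250),interpolation=2)
cv2.imwrite('pics/fin.png',np.vstack([a[:340],d])[:600,:,::-1])"
```

```text
t 11.88 mould [-3.000e-01 -3.572e+02] z 0.2103 rpy [-180.    -0.   171.2] F [0.5 0.9 0.2] open 0.0004
side 528 cen [ -4.4 -65.9] box [[49.0, -46.0], [63.0, -86.0], [-56.0, -86.0], [-65.0, -47.0]]
top 534 cen [ -1.6 -69.8] box [[-56.0, -51.0], [52.0, -50.0], [52.0, -89.0], [-56.0, -89.0]]
green [66.3 42.1] 0.0618 0.0002
red [  0.3 122. ] 0.0431 0.0033
```

View pics/fin.png

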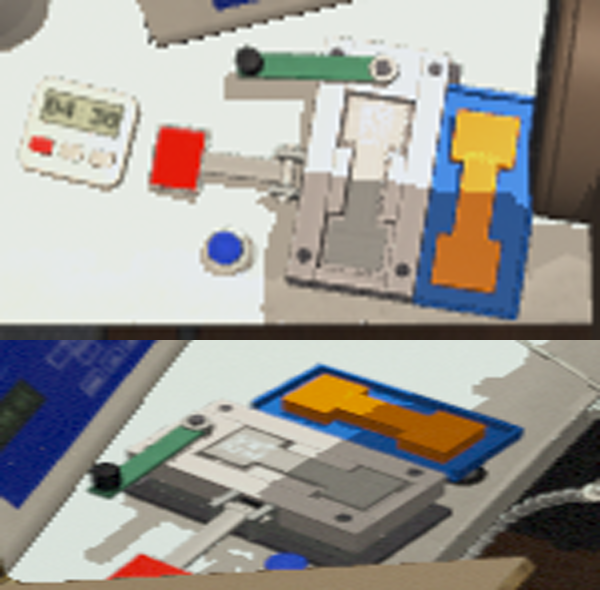

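The final picture shows the bar flat and wholly in the blue tray, parallel to the mould. The hold-down is at about 1.44 rad, the pedal is down, the ejector plate is up, and the vial and timer are where they were.

```bash
python3 -c "
from plant import workorder
print(workorder.close_job())"
```

```text
the job is handed in; nothing more can be done
None
```

The bar lies flat in the blue tray, parallel to the mould, with the hold-down swung to about 1.44 rad and the pedal pressed to its stop; the job is handed in at about 12 s, and no result was returned. The vial and timer look undisturbed; I did not recheck the petri dish at the end.

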